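Tray up the battery packs from the test bench

TASK

The battery packs are through testing: swing the tester's clamp lever open, take out the pack it holds, and lay that pack and every other pack on the bench flat, each in a blue tray of its own, the trays being lifted one by one off the top of the nested pile and stood level on the green mat, well within its edges. Use only as many trays as there are packs and leave the spare ones nested where they are. When all is stowed, the lever must be fully shut again over the empty cradle, and nothing else on the bench may be disturbed.

Things in the scene. Friction and masses are not known exactly. Their poses are not given: they have to be found in the camera images.
- tray_1: blue open nesting tray, 116 x 60 x 30 mm high; origin: centre of its underside, x along its length. The lowest 6 mm is a foot 104 x 48 mm that drops 2 mm loose into the tray below (pile pitch 24 mm); walls 4 mm thick, 6 to 30 mm above the underside; inside 108 x 52 mm, inner floor at 10 mm. Starts in the pile on the bench, the bottom one of four.
- tray_2: blue open nesting tray, 116 x 60 x 30 mm high; origin: centre of its underside, x along its length. The lowest 6 mm is a foot 104 x 48 mm that drops 2 mm loose into the tray below (pile pitch 24 mm); walls 4 mm thick, 6 to 30 mm above the underside; inside 108 x 52 mm, inner floor at 10 mm. Starts in the pile on the bench, second from the bottom of four.
- tray_3: blue open nesting tray, 116 x 60 x 30 mm high; origin: centre of its underside, x along its length. The lowest 6 mm is a foot 104 x 48 mm that drops 2 mm loose into the tray below (pile pitch 24 mm); walls 4 mm thick, 6 to 30 mm above the underside; inside 108 x 52 mm, inner floor at 10 mm. Starts in the pile on the bench, third from the bottom of four.
- tray_4: blue open nesting tray, 116 x 60 x 30 mm high; origin: centre of its underside, x along its length. The lowest 6 mm is a foot 104 x 48 mm that drops 2 mm loose into the tray below (pile pitch 24 mm); walls 4 mm thick, 6 to 30 mm above the underside; inside 108 x 52 mm, inner floor at 10 mm. Starts in the pile on the bench, the top one of four.
- pack_tester: orange battery pack with black ends and a white band, a square bar 80 x 42 x 42 mm, 0.2 kg; origin at its centre, x along its length (any of the four long sides may be up). Starts in the cradle of the tester, along the tester's x, under the clamp lever.
- pack_a: orange battery pack with black ends and a white band, a square bar 80 x 42 x 42 mm, 0.2 kg; origin at its centre, x along its length (any of the four long sides may be up). Starts lying flat on the bench; may be absent.
- pack_b: orange battery pack with black ends and a white band, a square bar 80 x 42 x 42 mm, 0.2 kg; origin at its centre, x along its length (any of the four long sides may be up). Starts lying flat on the bench; may be absent.
- pack_c: orange battery pack with black ends and a white band, a square bar 80 x 42 x 42 mm, 0.2 kg; origin at its centre, x along its length (any of the four long sides may be up). Starts lying flat on the bench; may be absent.
- mat: green mat fixed to the bench, 160 mm along its x, 460 mm along its y, 3 mm thick; origin at the centre of its underside. Room for four trays side by side, their lengths along the mat's x.
- tester: grey battery tester block fixed to the bench, 130 (x) x 170 (y) x 30 mm; origin: centre of its underside. Black cradle on top, centred: floor at 30 mm, side cheeks up to 42 mm at y = +-25 to 33 mm, end stops up to 52 mm at x = +-45 to 55 mm; a pack in it has its centre at 51 mm, its top at 72 mm.
- lever (a joint): the tester's steel clamp lever, a flat arm 18 mm wide, 76 to 86 mm above the bench, turning level about a vertical pin (rad): 0 is shut, lying over the pack along the tester's +y; it opens counter-clockwise seen from above, to 1.75; at 1.57 it points along the tester's -x. It stays where it is left.
- lever_hinge (a point): point on the lever's pin axis, 81 mm above the bench; it lies at x = -30 mm, y = -70 mm of the tester.
- lever_grip (a point): middle of the lever's red upright round grip, 16 mm in diameter, from 86 to 128 mm above the bench (this point at 107 mm), 115 mm from the pin axis.
- meter: black handheld multimeter, 150 x 72 x 40 mm, lying on its back; a bystander, to be left alone. Origin at its underside.
- spray_bottle: white bottle, 52 mm in diameter, 150 mm high; a bystander, to be left alone. Origin at its underside.
- mug: white mug, 80 mm in diameter, 90 mm high; a bystander, to be left alone. Origin at its underside.
- screwdriver: screwdriver with a red handle, 190 mm long, lying; origin under its middle; a bystander, to be left alone. Origin at its underside.
- tape_roll: yellow ring of tape, 90 mm in diameter, 22 mm high; a bystander, to be left alone. Origin at its underside.
- flux_jar: amber jar with a black lid, 60 mm in diameter, 60 mm high; a bystander, to be left alone. Origin at its underside.
There are look-alikes about, which are no part of the job. Leave any yellow look-alike of the pack_b alone. Leave any red look-alike of the tray_4 alone.

How it is judged (in metres and radians):
On the way, in this order (a step that is already met when the one before it is completed fails the run):
1. the clamp lever is swung open (beyond 1.2 rad) (value of joint lever above 1.2 rad), for 0.2 s.
2. the pack from the tester lies flat in a tray on the mat (x of pack_tester in the frame of mat between -0.1 and 0.1 m and y of pack_tester in the frame of mat between -0.23 and 0.23 m and ((horizontal distance between pack_tester and tray_1 below 0.02 m and z of pack_tester in the frame of tray_1 between 0.026 and 0.037 m) or (horizontal distance between pack_tester and tray_2 below 0.02 m and z of pack_tester in the frame of tray_2 between 0.026 and 0.037 m) or (horizontal distance between pack_tester and tray_3 below 0.02 m and z of pack_tester in the frame of tray_3 between 0.026 and 0.037 m) or (horizontal distance between pack_tester and tray_4 below 0.02 m and z of pack_tester in the frame of tray_4 between 0.026 and 0.037 m))), for 0.2 s.
At the end, for the whole second after the job is handed in: Each pack lies flat in its own tray (centre within 20 mm of the tray's, 26 to 37 mm above its underside); those trays stand level on the mat (centre within 75 mm in x, 210 mm in y of its centre); empty trays within 20 mm of their start; lever below 0.2 rad (all of step 2 and x of pack_a in the frame of mat between -0.1 and 0.1 m and y of pack_a in the frame of mat between -0.23 and 0.23 m and ((horizontal distance between pack_a and tray_1 below 0.02 m and z of pack_a in the frame of tray_1 between 0.026 and 0.037 m) or (horizontal distance between pack_a and tray_2 below 0.02 m and z of pack_a in the frame of tray_2 between 0.026 and 0.037 m) or (horizontal distance between pack_a and tray_3 below 0.02 m and z of pack_a in the frame of tray_3 between 0.026 and 0.037 m) or (horizontal distance between pack_a and tray_4 below 0.02 m and z of pack_a in the frame of tray_4 between 0.026 and 0.037 m)) and x of pack_b in the frame of mat between -0.1 and 0.1 m and y of pack_b in the frame of mat between -0.23 and 0.23 m and ((horizontal distance between pack_b and tray_1 below 0.02 m and z of pack_b in the frame of tray_1 between 0.026 and 0.037 m) or (horizontal distance between pack_b and tray_2 below 0.02 m and z of pack_b in the frame of tray_2 between 0.026 and 0.037 m) or (horizontal distance between pack_b and tray_3 below 0.02 m and z of pack_b in the frame of tray_3 between 0.026 and 0.037 m) or (horizontal distance between pack_b and tray_4 below 0.02 m and z of pack_b in the frame of tray_4 between 0.026 and 0.037 m)) and x of pack_c in the frame of mat between -0.1 and 0.1 m and y of pack_c in the frame of mat between -0.23 and 0.23 m and ((horizontal distance between pack_c and tray_1 below 0.02 m and z of pack_c in the frame of tray_1 between 0.026 and 0.037 m) or (horizontal distance between pack_c and tray_2 below 0.02 m and z of pack_c in the frame of tray_2 between 0.026 and 0.037 m) or (horizontal distance between pack_c and tray_3 below 0.02 m and z of pack_c in the frame of tray_3 between 0.026 and 0.037 m) or (horizontal distance between pack_c and tray_4 below 0.02 m and z of pack_c in the frame of tray_4 between 0.026 and 0.037 m)) and (distance of tray_1 from where it was at the start of the episode below 0.02 m or ((x of tray_1 in the frame of mat between -0.075 and 0.075 m and y of tray_1 in the frame of mat between -0.21 and 0.21 m and z of tray_1 in the frame of mat between -0.002 and 0.009 m and angle between tray_1's own z axis and vertical below 0.1 rad) and ((horizontal distance between pack_tester and tray_1 below 0.02 m and z of pack_tester in the frame of tray_1 between 0.026 and 0.037 m) or (horizontal distance between pack_a and tray_1 below 0.02 m and z of pack_a in the frame of tray_1 between 0.026 and 0.037 m) or (horizontal distance between pack_b and tray_1 below 0.02 m and z of pack_b in the frame of tray_1 between 0.026 and 0.037 m) or (horizontal distance between pack_c and tray_1 below 0.02 m and z of pack_c in the frame of tray_1 between 0.026 and 0.037 m)))) and (distance of tray_2 from where it was at the start of the episode below 0.02 m or ((x of tray_2 in the frame of mat between -0.075 and 0.075 m and y of tray_2 in the frame of mat between -0.21 and 0.21 m and z of tray_2 in the frame of mat between -0.002 and 0.009 m and angle between tray_2's own z axis and vertical below 0.1 rad) and ((horizontal distance between pack_tester and tray_2 below 0.02 m and z of pack_tester in the frame of tray_2 between 0.026 and 0.037 m) or (horizontal distance between pack_a and tray_2 below 0.02 m and z of pack_a in the frame of tray_2 between 0.026 and 0.037 m) or (horizontal distance between pack_b and tray_2 below 0.02 m and z of pack_b in the frame of tray_2 between 0.026 and 0.037 m) or (horizontal distance between pack_c and tray_2 below 0.02 m and z of pack_c in the frame of tray_2 between 0.026 and 0.037 m)))) and (distance of tray_3 from where it was at the start of the episode below 0.02 m or ((x of tray_3 in the frame of mat between -0.075 and 0.075 m and y of tray_3 in the frame of mat between -0.21 and 0.21 m and z of tray_3 in the frame of mat between -0.002 and 0.009 m and angle between tray_3's own z axis and vertical below 0.1 rad) and ((horizontal distance between pack_tester and tray_3 below 0.02 m and z of pack_tester in the frame of tray_3 between 0.026 and 0.037 m) or (horizontal distance between pack_a and tray_3 below 0.02 m and z of pack_a in the frame of tray_3 between 0.026 and 0.037 m) or (horizontal distance between pack_b and tray_3 below 0.02 m and z of pack_b in the frame of tray_3 between 0.026 and 0.037 m) or (horizontal distance between pack_c and tray_3 below 0.02 m and z of pack_c in the frame of tray_3 between 0.026 and 0.037 m)))) and (distance of tray_4 from where it was at the start of the episode below 0.02 m or ((x of tray_4 in the frame of mat between -0.075 and 0.075 m and y of tray_4 in the frame of mat between -0.21 and 0.21 m and z of tray_4 in the frame of mat between -0.002 and 0.009 m and angle between tray_4's own z axis and vertical below 0.1 rad) and ((horizontal distance between pack_tester and tray_4 below 0.02 m and z of pack_tester in the frame of tray_4 between 0.026 and 0.037 m) or (horizontal distance between pack_a and tray_4 below 0.02 m and z of pack_a in the frame of tray_4 between 0.026 and 0.037 m) or (horizontal distance between pack_b and tray_4 below 0.02 m and z of pack_b in the frame of tray_4 between 0.026 and 0.037 m) or (horizontal distance between pack_c and tray_4 below 0.02 m and z of pack_c in the frame of tray_4 between 0.026 and 0.037 m)))) and value of joint lever below 0.2 rad); the robot touches nothing.
It fails at once if one of the bystanders (multimeter, bottle, mug, screwdriver, tape roll, jar) is displaced by more than 50 mm (distance of any of meter, spray_bottle, mug, screwdriver, tape_roll, flux_jar from where it was at the start of the episode above 0.05 m).
Of pack_a, pack_b, pack_c only 1 to 3 are there at a start; the rules pass over those that are not, and their reading is None.
At some moment in a run one of pack_a, pack_b, pack_c may be knocked a few centimetres aside while the robot is not near it.
Once in a run the grip may slacken for a moment while it holds something.
It also fails if it takes over 210 s, if anything falls off the work surface, if the arm or the gripper's body presses on something with over 40 N, if the wrist force passes 120 N, or if a joint passes its speed limit or range.

ROBOT

A 6-joint arm with a two-finger parallel gripper is mounted at the origin on the work surface. World frame = base frame: x ahead of the robot, y to its left, z up, the work surface at z = 0. Lengths are in mm, angles in rad, forces in N, time in s.
With the tool pointing down it reaches from about 275 to 825 mm from the base axis. Payload 5.2 kg.
Tool frame: the origin (TCP) lies at the very end of the fingers, on their centre line; the grasp point (between the pads) lies 19 mm behind it; z points along the fingers, y is the line along which they close (so a half turn about z gives the same grasp; the last joint's range is limited). The gripper opens to 93 mm and grips with 3 to 60 N. Pads are 15 mm wide; open, the fingers measure 128 mm over their backs; the gripper's body (75 mm by 188 mm) begins 65 mm behind the grasp point.
Start: joints at [-0.203, 0.259, 1.535, -0, 1.348, -0.203], TCP at [550.004, 0.023, 197.853] pointing down, gripper open.
Joint ranges: [-3.14, 3.14], [-0.91, 2.08], [0.19, 2.58], [-1.22, 4.36], [0.22, 2.71], [-3.12, 3.12]. Speed limits (rad/s): [2.57, 2.57, 3.14, 3.14, 3.14, 3.14].

INTERFACE

Orientations are given as [roll, pitch, yaw] about the fixed x, y, z axes, in that order (R = Rz(yaw) Ry(pitch) Rx(roll)).
In Python, from bench import robot gives the robot as it stands. The module is installed in compiled form; this text tells all that it offers. Calls block until the motion is done:
- robot.move_ptp(position, orientation): joint-space move of the TCP to a pose.
- robot.move_linear(position, ori=None, speed=150, f_stop=None): straight line of the TCP; ori=None keeps the orientation; speed is the mean speed in mm/s. With f_stop (N) it stops when the force on the tool has changed by that much, and returns True; else False.
- robot.move_j(angles): joint-space move.
- robot.move_gripper(opening): opening from 0.0 (shut) to 1.0 (fully open); the grip force is fixed at half the most; returns when the fingers have stopped.
- robot.sleep(seconds).
- robot.inverse_kinematics(position, orientation): joint angles nearest the present ones, or None.
- robot.get_image(name): name is "scene" or "side" or "wrist"; returns a dict with "img" (420x560x3 uint8, blue, green, red), "fovy" (degrees; the focal length in pixels is half the picture's height over the tangent of half this angle, whatever the lens; pixels are square), "cx", "cy" (the principal point, pixels), "k1" (the pictures are not rectified: a ray, as slopes to the right and down, at radius r is drawn at 1 + k1 r^2 times it, then the intrinsics apply), "eye" and "orientation" of the camera in the world. Camera axes: x right, y down, z forward; pixel columns grow to the right and rows downward; lengths in mm; the calibration is good to about 2 mm. A picture is of the moment at which its call begins. There is no depth.
A pose or a line that the arm cannot do raises robot.MotionError and nothing moves.
- robot.hand_in(): hands the job in; it is judged then, once.
Readings, each from a call of its own:
- robot.current_t(): time.
- robot.current_qpos(): joint angles.
- robot.current_joint_vel(): joint speeds.
- robot.current_joint_efforts(): joint torques, N m.
- robot.current_tcp_pos(): TCP position.
- robot.current_eef_rot(): TCP orientation.
- robot.current_contact_force(): force on the tool from outside, world axes, zero at the start.
- robot.current_ft_torque(): the same for the moment, N m.
- robot.current_gripper_width(): opening from 0.0 (shut) to 1.0 (fully open).
- robot.current_finger_force(): force on a finger pad.
Only numpy, scipy, OpenCV 4.12 (cv2) and the standard library are available. Lean on these libraries where they do the work, as an engineer would, in place of code of your own. Each camera call takes 0.05 s, during which the arm holds its last target. There are 200 camera calls.

## Working session

There is one attempt and no reset: what is moved stays moved. The work goes in short steps, each a Python script; the robot and the scene stay as the last script left them, time stands still between calls to the robot, and variables do not carry over. Pictures are saved under pics/ and viewed, at most 14 in all, crops included, and the job is handed in when it is done.

```bash
mkdir -p pics; ls; python3 - <<'E'
from bench import robot
import cv2
for n in("scene","side"):
    d=robot.get_image(n); cv2.imwrite(f"pics/{n}0.png",d["img"])
    print(n,{k:v for k,v in d.items() if k!="img"})
print(robot.current_t(), robot.current_eef_rot())
E
```

```text
pics
scene {'fovy': 52.06120488587317, 'cx': 282.53360301355207, 'cy': 212.4763068361168, 'k1': -0.027874872210166553, 'eye': array([1215.18497113,  291.059452  , 1187.63288113]), 'orientation': array([-2.54583666,  0.0150492 ,  1.96819986])}
side {'fovy': 50.984400800253034, 'cx': 284.3806719209645, 'cy': 208.4819635706916, 'k1': 0.04418087893886366, 'eye': array([ 160.4250245 , -688.94300929,  821.83653023]), 'orientation': array([-2.34573476,  0.02121037, -0.5014354 ])}
0.1 [-3.13992896e+00 -3.18326652e-04  1.57082780e+00]
```

View pics/scene0.png

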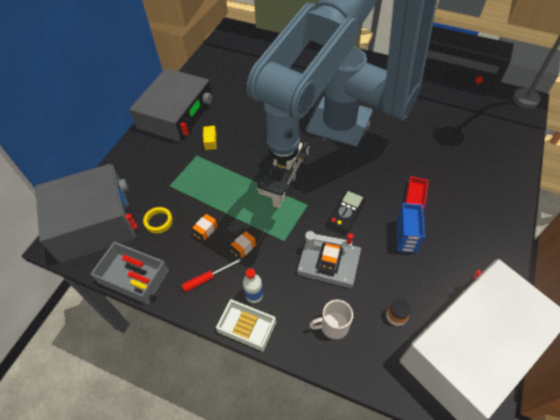

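View pics/side0.png

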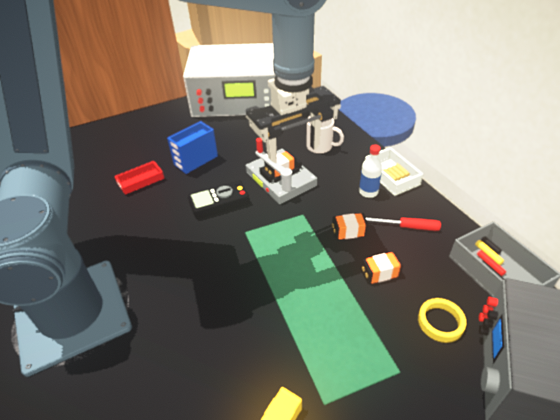

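The scene view shows two loose orange packs at (204,228) and (244,245), and the tester with its pack at (330,258). The lever hinge is near (311,240) and its red grip near (350,240). The blue pile is at (411,228) and the mat centre near (238,197). The look-alikes to leave alone are the yellow block at (209,137) and the red tray at (417,190).

```bash
cat > h.py <<'E'
import numpy as np, cv2
from bench import robot
from scipy.spatial.transform import Rotation as R
DOWN=lambda yaw:[np.pi,0,yaw]
def intr(d):
    f=210/np.tan(np.radians(d["fovy"])/2)
    return f
def ray(d,uv):
    f=intr(d); s=np.atleast_2d(np.array(uv,float)-[d["cx"],d["cy"]])/f
    u=s.copy()
    for _ in range(20): u=s/(1+d["k1"]*(u**2).sum(1,keepdims=True))
    v=np.c_[u,np.ones(len(u))]@R.from_euler("xyz",d["orientation"]).as_matrix().T
    return np.array(d["eye"]),v
def onplane(d,uv,z):
    e,v=ray(d,uv); return (e+v*((z-e[2])/v[:,2:]))[:,:2]
def proj(d,P):
    c=(np.atleast_2d(P)-d["eye"])@R.from_euler("xyz",d["orientation"]).as_matrix()
    u=c[:,:2]/c[:,2:]; u=u*(1+d["k1"]*(u**2).sum(1,keepdims=True))
    return u*intr(d)+[d["cx"],d["cy"]]
def tri(d1,p1,d2,p2):
    A=np.zeros((3,3));b=np.zeros(3)
    for d,p in((d1,p1),(d2,p2)):
        e,v=ray(d,p);v=v[0]/np.linalg.norm(v[0]);M=np.eye(3)-np.outer(v,v);A+=M;b+=M@e
    return np.linalg.solve(A,b)
RANGES=dict(orange=((6,150,90),(17,255,255)),blue=((107,150,60),(122,255,255)),green=((60,80,50),(90,255,255)),
 red=((174,150,60),(180,255,255)),yellow=((24,150,90),(34,255,255)))
def mask(img,col):
    h=cv2.cvtColor(img,cv2.COLOR_BGR2HSV); return cv2.inRange(h,*map(np.array,RANGES[col]))
def blobs(m,amin=40):
    n,l,s,c=cv2.connectedComponentsWithStats(m); return [(s[i,4],c[i].round(1),s[i,:4]) for i in range(1,n) if s[i,4]>amin]
def snap(name,fn=None):
    d=robot.get_image(name)
    if fn: cv2.imwrite(f"pics/{fn}.png",d["img"])
    return d
def outline(d,m,z,close=7):
    """min-area rectangle, in the world at height z, of everything in the mask"""
    m=cv2.morphologyEx(m,cv2.MORPH_CLOSE,np.ones((close,close),np.uint8))
    c=max(cv2.findContours(m,0,2)[0],key=cv2.contourArea)[:,0,:]
    P=onplane(d,c,z); return cv2.minAreaRect(P.astype(np.float32)),P
E
python3 - <<'E'
from h import *
for n in("scene","side"):
    d=snap(n)
    for c,z in(("orange",30),("blue",100),("green",3),("yellow",30)):
        for a,p,s in blobs(mask(d["img"],c),60): print(n,c,a,p,s,onplane(d,p,z)[0].round())
    if 1:
        r,_=outline(d,mask(d["img"],"green"),3,25); print(r)
d=snap("wrist"); print({k:v for k,v in d.items() if k!="img"}, robot.current_tcp_pos())
E
```

```text
scene orange 93 [210.5 219.5] [203 213  14  16] [ 611. -234.]
scene orange 104 [200.2 231.1] [192 224  16  16] [ 663. -243.]
scene orange 90 [249.9 238.1] [243 231  13  17] [626. -86.]
scene orange 97 [238.2 248.6] [231 242  14  16] [ 674. -103.]
scene orange 79 [328.6 259. ] [322 255  15   9] [602. 166.]
scene orange 351 [545.8 409.2] [523 398  37  20] [797. 809.]
scene blue 19357 [69.9 81.3] [  0   0 161 185] [  282. -1028.]
scene blue 125 [454.7  28.8] [433  23  44  12] [-622.  308.]
scene blue 935 [409.9 224.4] [397 203  28  50] [437. 360.]
scene green 124 [194.4 107.7] [189  99  12  18] [ 146. -561.]
scene green 4846 [237.5 197.2] [170 156 137  85] [ 481. -203.]
scene yellow 302 [209.3 136.8] [202 125  15  25] [ 288. -412.]
scene yellow 449 [157.4 219.4] [143 206  30  28] [ 676. -394.]
scene yellow 82 [138. 284.] [131 280  16   9] [ 894. -325.]
((473.8388671875, -210.0), (464.1394958496094, 165.1123504638672), 83.27430725097656)
side orange 11908 [111.5  55. ] [ 54   0 120 127] [ 357. 1141.]
side orange 61 [291.5 161.4] [286 151   9  19] [645. 188.]
side orange 167 [360.7 224.4]
[... 335 characters left out ...]
8.]
side yellow 81 [487.8 251.3] [477 241  26  23] [ 871. -327.]
side yellow 65 [372.8 264.5] [368 259  11  12] [ 621. -230.]
side yellow 308 [439.5 327.4] [419 298  47  44] [ 639. -421.]
side yellow 212 [445.9 309.8] [425 302  36  30] [ 679. -397.]
side yellow 67 [293.7 403. ] [280 387  22  33] [ 313. -409.]
((472.0681457519531, -208.8142547607422), (463.6802062988281, 163.41256713867188), 83.29019927978516)
{'fovy': 62.72847523674262, 'cx': 276.86610135569725, 'cy': 209.4612751509719, 'k1': -0.031453849541801776, 'eye': array([550.67132506,  74.81376622, 385.03380338]), 'orientation': array([ 2.86799960e+00,  1.37235688e-03, -7.62557253e-04])} [5.49750275e+02 6.88358094e-02 1.97448595e+02]
```

```bash
python3 - <<'E'
from h import *
import pickle
D={}
for n,x,y in(("pile",430,340),("tester",610,220),("packs",620,-130),("mat",480,-180)):
    robot.move_ptp([x,y,330],DOWN(np.pi/2)); D[n]=snap("wrist","w_"+n)
pickle.dump(D,open("D.pkl","wb"))
cv2.imwrite("pics/w_all.png",cv2.resize(np.vstack([np.hstack([D["pile"]["img"],D["tester"]["img"]]),np.hstack([D["packs"]["img"],D["mat"]["img"]])]),(800,600)))
print(robot.current_t())
E
```

```text
4.7167
```

View pics/w_all.png

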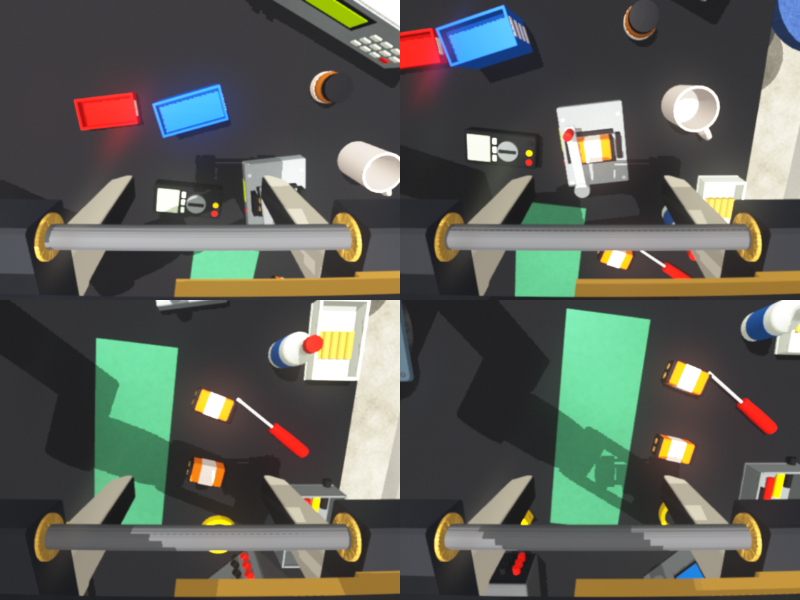

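View pics/w_tester.png

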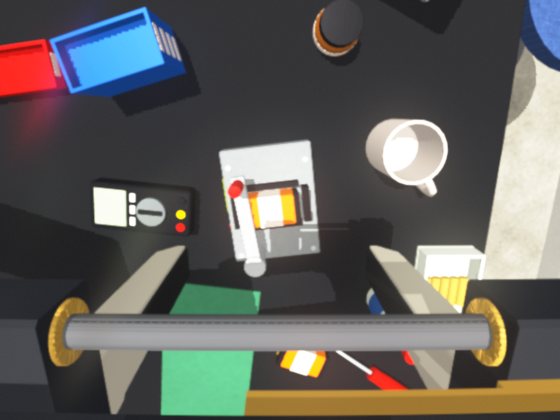

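The wrist picture shows the tester block at about (269,200), with the lever hinge at (256,267) and the red grip at (236,187). The pile is at (120,50). Next I'll take a vertical view of each object and measure its outline.

```bash
cat >> h.py <<'E'
def over(x,y,z=330,fn=None):
    robot.move_ptp([x,y-75,z],DOWN(np.pi/2)); robot.sleep(0.3); return snap("wrist",fn)
def packmask(img):
    h=cv2.cvtColor(img,cv2.COLOR_BGR2HSV)
    return cv2.inRange(h,(3,90,110),(22,255,255))|cv2.inRange(h,(0,0,170),(180,90,255))
def near(d,m,x,y,z,rad=70):
    k=np.zeros_like(m); p=proj(d,[x,y,z])[0]; q=proj(d,[x+rad,y,z])[0]
    cv2.circle(k,tuple(int(v) for v in p),int(np.hypot(*(q-p))),255,-1); return m&k
def longax(r):
    (c,(w,h),a)=r; 
    if w<h: a+=90
    return np.array(c),max(w,h),min(w,h),(a+90)%180-90
E
python3 - <<'E'
from h import *
import pickle
D={}
for n,x,y in(("pile",430,340),("tester",615,175),("packb",648,-95),("packa",637,-239)):
    d=D[n]=over(x,y,330,"o_"+n)
    h=cv2.cvtColor(d["img"],cv2.COLOR_BGR2HSV)
    if n=="pile":
        m=cv2.inRange(h,(100,120,60),(125,255,255)); print(n,longax(outline(d,m,102,3)[0]))
    elif n=="tester":
        m=near(d,cv2.inRange(h,(0,0,90),(180,60,255)),x,y,30,115); r,P=outline(d,m,30,15);print(n,longax(r))
        r,P=outline(d,near(d,packmask(d["img"])&~cv2.inRange(h,(0,0,0),(180,90,255)),x,y,72,40),72,25);print("pack",longax(r))
        m=near(d,cv2.inRange(h,(170,120,60),(180,255,255))|cv2.inRange(h,(0,120,60),(3,255,255)),x-40,y+10,128,60)
        for b in blobs(m,30): print("red",b,onplane(d,b[1],128))
    else:
        r,P=outline(d,near(d,packmask(d["img"]),x,y,42,60),42,5);print(n,longax(r))
pickle.dump(D,open("D.pkl","wb"))
cv2.imwrite("pics/o_all.png",cv2.resize(np.vstack([np.hstack([D["pile"]["img"],D["tester"]["img"]]),np.hstack([D["packb"]["img"],D["packa"]["img"]])]),(800,600)))
E
```

```text
pile (array([421.72454834, 352.92092896]), 119.30020141601562, 85.61591339111328, 15.453279495239258)
tester (array([601.71783447, 160.44407654]), 183.8861846923828, 131.9111328125, -83.43952941894531)
pack (array([625.73535156, 170.55964661]), 43.561500549316406, 18.340675354003906, -82.78056526184082)
red (np.int32(191), array([227. ,  84.1]), array([219,  76,  17,  16], dtype=int32)) [[561.68582015 205.95068355]]
packb (array([659.95562744, -99.06587219]), 84.3753433227539, 50.846405029296875, -19.56195068359375)
packa (array([ 640.39587402, -241.87075806]), 69.27941131591797, 45.13045883178711, -12.505958557128906)
```

View pics/o_all.png

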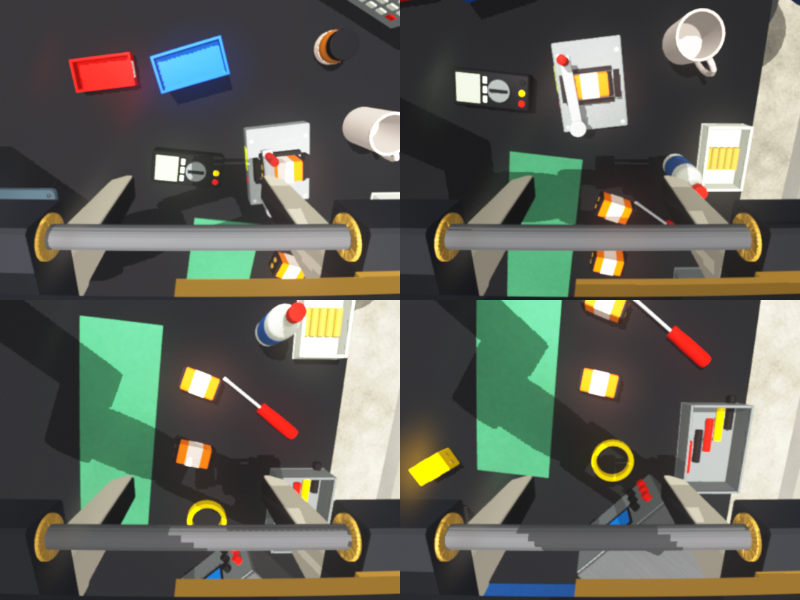

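```bash
python3 - <<'E'
from h import *
import pickle
D=pickle.load(open("D.pkl","rb")); out=[]
def draw(d,c,L,W,a,z,col=(0,255,0)):
    b=cv2.boxPoints((tuple(map(float,c)),(L,W),a)); p=proj(d,np.c_[b,np.full(4,z)]); cv2.polylines(d["img"],[p.round().astype(int)],1,col,1)
def crop(d,c,z,s=70):
    u,v=proj(d,[*c,z])[0].astype(int); u=max(u,s); v=max(v,s); out.append(cv2.resize(d["img"][v-s:v+s,u-s:u+s],(400,300) if 0 else (300,300)))
d=D["pile"]; h=cv2.cvtColor(d["img"],cv2.COLOR_BGR2HSV)
m=near(d,cv2.inRange(h,(100,150,120),(125,255,255)),430,345,102,85)
c,L,W,a=longax(outline(d,m,102,3)[0]); print("pile",c,L,W,a); draw(d,c,116,60,a,102); crop(d,c,102)
d=D["tester"]; h=cv2.cvtColor(d["img"],cv2.COLOR_BGR2HSV)
m=near(d,cv2.inRange(h,(0,0,90),(180,60,255)),605,165,30,115)
m=cv2.morphologyEx(cv2.morphologyEx(m,cv2.MORPH_CLOSE,np.ones((35,35))),cv2.MORPH_OPEN,np.ones((45,45)))
c,L,W,a=longax(outline(d,m,30,3)[0]); print("tester",c,L,W,a); draw(d,c,170,130,a,30); crop(d,c,30)
hp=c+R.from_euler("z",a-90 if a>0 else a+90,degrees=True).as_matrix()[:2,:2]@[-30,-70]; print("hinge",hp,"yaw",a+90)
for n,x,y in(("packb",648,-95),("packa",637,-239)):
    d=D[n]; m=near(d,packmask(d["img"]),x,y,42,60); m=cv2.morphologyEx(m,cv2.MORPH_OPEN,np.ones((9,9)))
    c,L,W,a=longax(outline(d,m,42,5)[0]); print(n,c,L,W,a); draw(d,c,80,42,a,42); crop(d,c,42)
cv2.imwrite("pics/fit.png",np.vstack([np.hstack(out[:2]),np.hstack(out[2:])]))
E
```

```text
pile [418.76953125 363.46835327] 118.208984375 62.68655014038086 15.450570106506348
tester [601.67492676 167.33300781] 170.15158081054688 131.77981567382812 -87.46464443206787
hinge [574.8008037   96.07445387] yaw 2.535355567932129
packb [652.14703369 -99.30622864] 44.91795349121094 32.03624725341797 70.71659088134766
packa [ 640.27685547 -241.91104126] 44.79237747192383 32.02647018432617 77.98258209228516
```

View pics/fit.png

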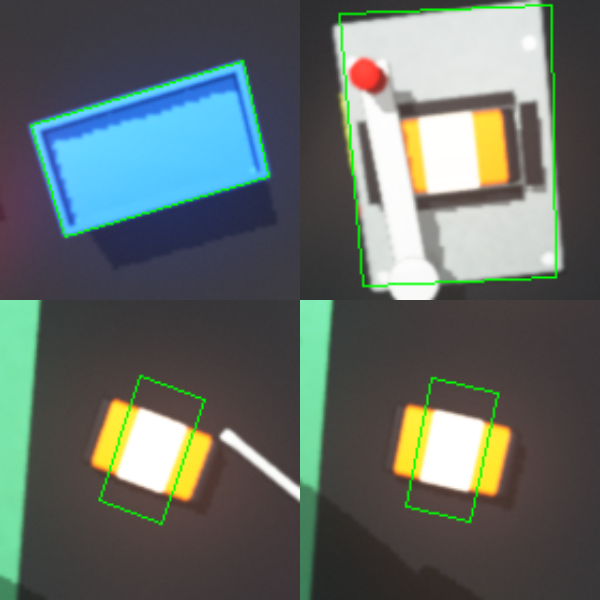

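The crop confirms the blue pile and the orange packs. The red tray and yellow block are separate. The tester fit is slightly twisted, so I'll use its corners instead: in the tester crop they are at (35,22), (245,0), (262,270) and (75,290).

```bash
python3 - <<'E'
from h import *
import pickle
d=pickle.load(open("D.pkl","rb"))["tester"]
u,v=proj(d,[601.675,167.333,30])[0].astype(int); v=max(v,70)
f=lambda q:np.array([u-70,v-70])+np.array(q)*140/300
C=onplane(d,f([[35,22],[245,0],[262,270],[75,290]]),30); print(C)
for i,j in((0,1),(3,2),(3,0),(2,1)): e=C[j]-C[i]; print(np.hypot(*e),np.degrees(np.arctan2(e[1],e[0])))
print("centre",C.mean(0)); 
h=cv2.cvtColor(d["img"],cv2.COLOR_BGR2HSV)
w=near(d,cv2.inRange(h,(0,0,170),(180,60,255)),620,170,72,22)
w=cv2.morphologyEx(w,cv2.MORPH_OPEN,np.ones((5,5))); print("band",longax(outline(d,w,72,3)[0]))
print("disc",onplane(d,f([[113,280]]),88),onplane(d,f([[113,280]]),100),"grip",onplane(d,f([[67,74]]),128))
E
```

```text
[[529.99795703 244.70193298]
 [659.02892508 257.29087474]
 [674.67685183  90.1946493 ]
 [549.13827252  76.46718866]]
129.6436352858956 5.572441765553455
126.28688796347787 6.240416340354051
169.32005454606437 96.4907163590671
167.82731055890153 95.34992957026519
centre [603.21050162 167.16366142]
band (array([607.22912598, 169.75086975]), 36.022247314453125, 17.27535057067871, -84.03866195678711)
disc [[579.65051124  94.31320131]] [[580.63485048  96.58983731]] grip [[561.99204762 206.5271894 ]]
```

```bash
cat >> h.py <<'E'
HINGE=np.array([580.6,94.4]); TY=0.103; MAT=np.array([473.,-209.]); MY=-0.117; PILE=np.array([418.8,363.5,0.27])
def slot(y): return MAT+y*np.array([-np.sin(MY),np.cos(MY)])
def bestyaw(pos,yaw):
    q0=np.array(robot.current_qpos()); c=[]
    for k in(-2,-1,0,1,2):
        y=yaw+k*np.pi
        if abs(y)>2*np.pi: continue
        q=robot.inverse_kinematics(pos,DOWN(y))
        if q is not None: c.append((abs(q[5]+0.2),y))
    return min(c)[1]
def lever(th,r=114):
    a=np.pi/2+TY+th; return HINGE+r*np.array([np.cos(a),np.sin(a)]),a
def pick(x,y,yaw,ztcp,op,up=200):
    """opens to op, grasps at ztcp, lifts to up; returns tool yaw and gripper width"""
    yaw=bestyaw([x,y,ztcp],yaw)
    robot.move_gripper(op); robot.move_ptp([x,y,max(up,ztcp+60)],DOWN(yaw)); robot.move_linear([x,y,ztcp+30],speed=250)
    hit=robot.move_linear([x,y,ztcp],speed=60,f_stop=12)
    robot.move_gripper(0.0); robot.sleep(0.2); w=robot.current_gripper_width()
    robot.move_linear([x,y,max(up,ztcp+60)],speed=120); print("pick hit",hit,"w",w*93,robot.current_gripper_width()*93,"t",robot.current_t()); return w*93
def place(x,y,yaw,ztcp,op,up=200):
    yaw=bestyaw([x,y,ztcp],yaw); robot.move_ptp([x,y,up],DOWN(yaw)); print("carry w",robot.current_gripper_width()*93)
    robot.move_linear([x,y,ztcp+15],speed=150); hit=robot.move_linear([x,y,ztcp],speed=40,f_stop=8)
    print("place hit",hit,robot.current_tcp_pos()[2]); robot.sleep(0.2); robot.move_gripper(op); robot.sleep(0.2)
    robot.move_linear([x,y,up],speed=200); print("t",robot.current_t())
E
python3 - <<'E'
from h import *
d1,d2=snap("scene"),snap("side")
print("cap",tri(d1,[251,273],d2,[375,150]), "grip",tri(d1,[350,238],d2,[261,145]))
p,a=lever(0.03); y=bestyaw([*p,92],a); print(p,y)
robot.move_gripper(0.43); robot.move_ptp([*p,200],DOWN(y)); robot.move_linear([*p,94],speed=80,f_stop=8)
print(robot.current_tcp_pos(), robot.current_contact_force()); 
y0=y-a
for th in np.r_[0.15:1.7:0.12,1.68]:
    q,a=lever(th)
    if robot.move_linear([*q,94],DOWN(a+y0),speed=120,f_stop=25): print("stop",th,robot.current_contact_force())
print(robot.current_qpos(),robot.current_contact_force())
robot.move_linear([*lever(1.6)[0],94]); robot.move_linear([*lever(1.6)[0],220]); 
p,a=lever(1.0); robot.move_ptp([p[0],p[1]-20,330],DOWN(np.pi/2)); robot.move_ptp([590,95,330],DOWN(np.pi/2)); snap("wrist","lev"); print(robot.current_t())
E
```

```text
cap [781.32226163  -1.08654425 141.54318864] grip [558.8438992  207.61588134 109.26716549]
[565.48266058 207.3932124 ] -4.57938898038469
[565.92647674 207.46814097  94.62654075] [0.30357244 0.59120434 0.07030159]
[-8.59570791e-02  2.25390649e-01  1.85677228e+00  4.58819654e-04
  1.05944999e+00 -1.86259451e+00] [-0.22586994  0.86342711  0.37035585]
22.1333
```

View pics/lev.png

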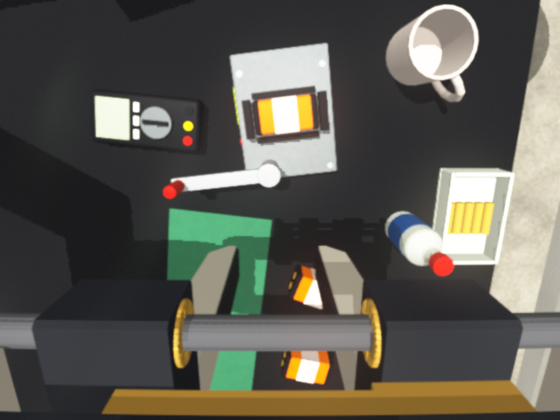

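The lever now points along the tester's -x, with its grip at (170,190), and the tester pack is clear at (286,114). Next I'll move three trays onto the mat and check after each one.

```bash
python3 - <<'E'
from h import *
pick(*PILE,82,0.8); place(*slot(150),MY,14,0.78)
d=snap("scene","t1"); 
pick(*PILE,58,0.8); place(*slot(0),MY,14,0.78)
d=over(455,-100,330,"t2")
h=cv2.cvtColor(d["img"],cv2.COLOR_BGR2HSV); m=cv2.inRange(h,(100,150,120),(125,255,255))
for s in(150,0):
    print(s,slot(s),longax(outline(d,near(d,m,*slot(s),33,65),33,3)[0]))
E
```

```text
pick hit False w 0.4481798492720846 0.5238192866672757 t 27.8833
carry w 0.37527623527622656
place hit False 13.741182670065278
t 34.675
pick hit False w 59.584845379017636 59.51877929390603 t 40.45
carry w 60.005100218085644
place hit False 13.723895065065168
t 46.2917Traceback (most recent call last):
  File "<stdin>", line 8, in <module>
  File "h.py", line 38, in outline
    c=max(cv2.findContours(m,0,2)[0],key=cv2.contourArea)[:,0,:]
      ~~~^^^^^^^^^^^^^^^^^^^^^^^^^^^^^^^^^^^^^^^^^^^^^^^^
ValueError: max() iterable argument is empty
```

View pics/t2.png

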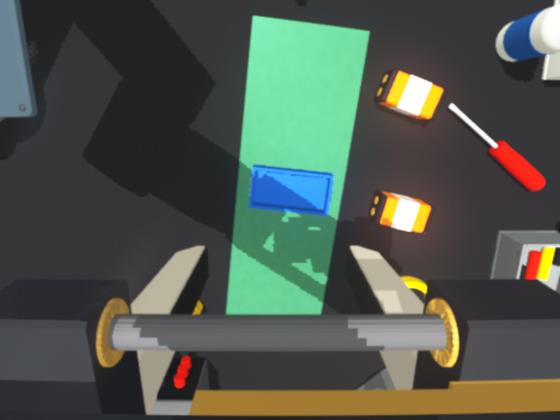

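```bash
python3 - <<'E'
from h import *
t1=cv2.imread("pics/t1.png"); d1=snap("scene"); d2=snap("side")
o=[cv2.resize(i,(400,300)) for i in (t1[150:300,330:530],d1["img"][150:300,330:530],t1[150:300,180:380],d2["img"][100:250,110:310])]
cv2.imwrite("pics/cmp.png",np.vstack([np.hstack(o[:2]),np.hstack(o[2:])]))
for d in(d1,d2):
  for b in blobs(mask(d["img"],"blue"),100): print(b)
E
```

```text
(np.int32(19222), array([69.8, 81.4]), array([  0,   0, 161, 186], dtype=int32))
(np.int32(138), array([452.5,  28.4]), array([429,  23,  48,  12], dtype=int32))
(np.int32(527), array([236.8, 191.3]), array([220, 176,  33,  33], dtype=int32))
(np.int32(844), array([409. , 227.1]), array([397, 207,  26,  46], dtype=int32))
(np.int32(1267), array([195.2, 149. ]), array([169, 128,  48,  46], dtype=int32))
(np.int32(1165), array([310.4, 287.8]), array([283, 267,  58,  42], dtype=int32))
```

View pics/cmp.png

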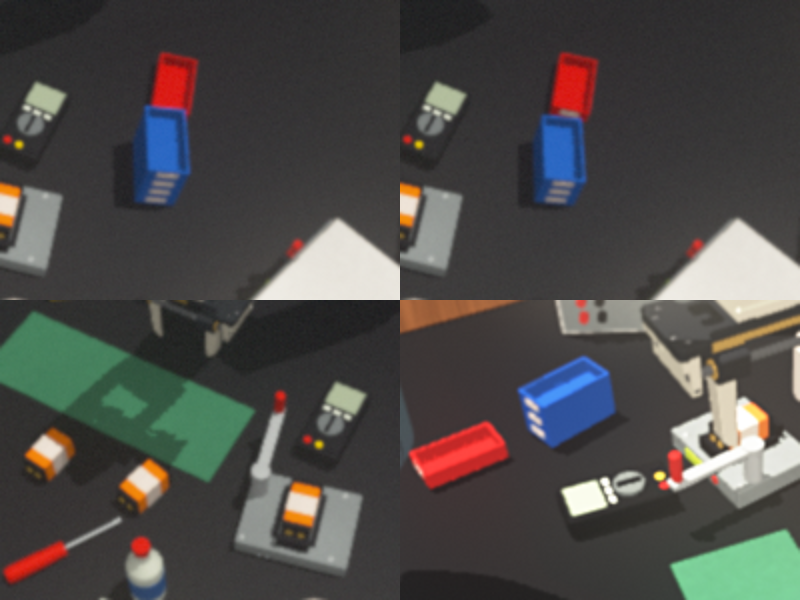

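The labels show the first close missed and left all four trays in the pile, and the second took exactly one tray. The pads must sit higher on the fingers than I assumed. I'll find the needed depth at the pile by closing without lifting.

```bash
python3 - <<'E'
from h import *
x,y,yaw=PILE; yaw=bestyaw([x,y,50],yaw); robot.move_gripper(0.8)
robot.move_ptp([x,y,150],DOWN(yaw)); robot.move_linear([x,y,90],speed=200)
for dep in(20,26,32,38):
    robot.move_linear([x,y,78-dep],speed=80); robot.move_gripper(0.0); robot.sleep(0.2)
    w=robot.current_gripper_width()*93; print(dep,robot.current_tcp_pos(),w,robot.current_finger_force())
    if w>50: break
    robot.move_gripper(0.8)
if w>50:
    robot.move_linear([x,y,200],speed=100); print(robot.current_gripper_width()*93,robot.current_finger_force(),robot.current_t())
E
```

```text
20 [418.78085421 363.52412204  57.99262666] 0.4096933103946244 0.0
26 [418.86092263 363.57590108  52.0560203 ] 59.40631065853005 29.998781383037567
59.51596075022424 29.99855875968933 56.6833
```

```bash
python3 - <<'E'
from h import *
place(*slot(150),MY,8,0.78)
pick(*PILE,27,0.8); place(*slot(-150),MY,8,0.78)
d1=snap("scene");d=over(463,-110,330,"t3")
h=cv2.cvtColor(d["img"],cv2.COLOR_BGR2HSV); m=cv2.inRange(h,(100,150,50),(125,255,255))
for s in(150,0): print(s,slot(s),longax(outline(d,near(d,m,*slot(s),33,70),33,3)[0]))
d=over(463,-300,330,"t4")
h=cv2.cvtColor(d["img"],cv2.COLOR_BGR2HSV); m=cv2.inRange(h,(100,150,50),(125,255,255))
for s in(-150,0): print(s,slot(s),longax(outline(d,near(d,m,*slot(s),33,70),33,3)[0]))
for n,x,y in(("packb",652,-99),("packa",640,-242)):
    hh=near(d,packmask(d["img"]),x,y,42,60); print(n,[(b,onplane(d,b[1],42)) for b in blobs(hh,200)])
cv2.imwrite("pics/cmp2.png",cv2.resize(d1["img"][140:300,160:460],(750,400)))
E
```

```text
carry w 59.20947068233642
place hit False 7.737891811274392
t 62.8
pick hit False w 59.17736069596291 59.55718771053716 t 68.9167
carry w 59.17417250100409
place hit False 7.6654919800502945
t 75.3167
150 [490.50998707 -60.02550435] (array([493.23745728, -61.64709091]), 114.8941879272461, 60.402992248535156, -6.539451599121094)
0 [ 473. -209.] (array([ 475.17501831, -208.11724854]), 117.41909790039062, 63.43556594848633, -6.6323089599609375)
-150 [ 455.49001293 -357.97449565] (array([ 457.57235718, -357.87042236]), 117.3427963256836, 61.66752624511719, -6.682929992675781)
0 [ 473. -209.] (array([ 475.10699463, -210.38415527]), 117.23649597167969, 62.94155502319336, -6.5303497314453125)
packb []
packa [((np.int32(1311), array([410.8,  70.6]), array([377,  45,  65,  48], dtype=int32)), array([[ 638.58670178, -244.90487768]]))]
```

View pics/cmp2.png

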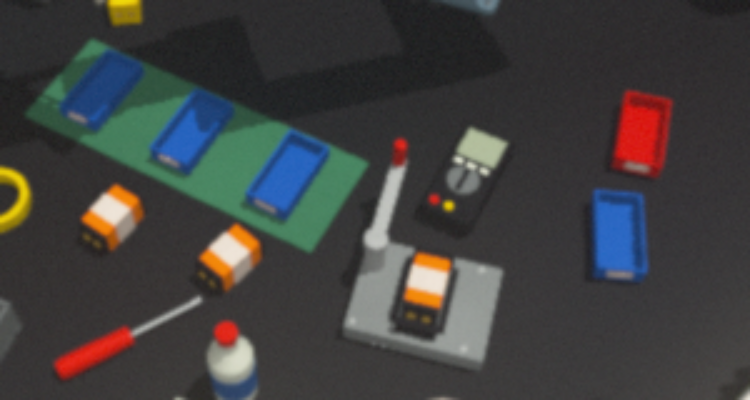

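Three trays stand level on the mat at (100,88), (192,130) and (288,174), and one tray remains in the pile. Next is the tester pack.

```bash
cat >> h.py <<'E'
def band(d,x,y,z,rad=60):
    """centre and yaw of a pack from its white band, top face at z"""
    h=cv2.cvtColor(d["img"],cv2.COLOR_BGR2HSV)
    w=near(d,cv2.inRange(h,(0,0,130),(180,70,255)),x,y,z,rad); w=cv2.morphologyEx(w,cv2.MORPH_OPEN,np.ones((9,9)))
    c,L,W,a=longax(outline(d,w,z,3)[0]); a=(a-90+90)%180-90; print("band",c,L,W,a); return c,np.radians(a)
E
python3 - <<'E'
from h import *
d=over(604,168,330); c,a=band(d,604,168,72,35)
if abs(c-[603.2,167.2]).max()<6: 
    pick(*((c+[603.2,167.2])/2),TY,45,0.68,up=220); place(*(slot(0)+[2,0]),MY,28,0.68)
    d=over(475,-209,330,"p1"); band(d,475,-209,55)
E
```

```text
band [600.72723389 167.29330444] 45.95036697387695 30.94148063659668 6.484132289886475
pick hit False w 41.404150426427314 41.37260514882382 t 85.7667
carry w 41.84223381140358
place hit True 27.944386635546582
t 91.6417
band [ 477.86206055 -209.30758667] 45.03532028198242 31.942996978759766 -6.383750915527344
```

View pics/p1.png

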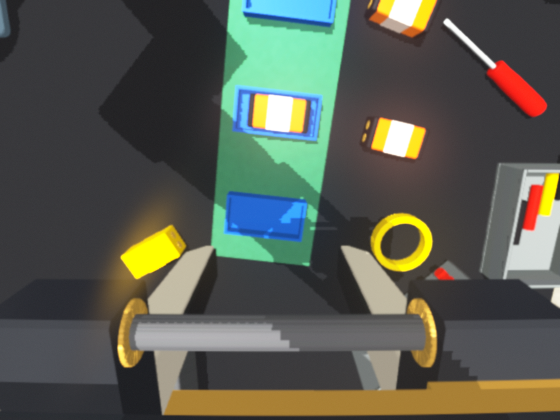

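The tester pack lies centred in the middle tray at (279,114). The two bench packs are next, each measured again just before I grasp it.

```bash
python3 - <<'E'
from h import *
for (x,y),s in (((640,-242),-150),((652,-99),150)):
    d=over(x,y,330); c,a=band(d,x,y,42); 
    if np.abs(c-[x,y]).max()>25: d=over(*c,330); c,a=band(d,*c,42)
    w=pick(*c,a,15,0.68)
    if w<38: print("missed"); break
    place(*(slot(s)+[2,0]),MY,28,0.68); d=over(*slot(s),330,f"p{s}"); band(d,*slot(s),55)
E
```

```text
band [ 640.21557617 -241.94309998] 45.915679931640625 31.597553253173828 -12.257522583007812
pick hit False w 41.36781258323186 41.23021512451446 t 100.2917
carry w 41.51839585754686
place hit True 27.91372053558363
t 104.8
band [ 457.66949463 -357.75201416] 44.173194885253906 30.883024215698242 -6.8642730712890625
band [637.04925537 -76.40732574] 46.05168533325195 31.72368812561035 -20.20001983642578
pick hit False w 41.16350079883369 41.528663293314246 t 113.325
carry w 41.50375626852361
place hit True 27.969002108146118
t 119.3667
band [494.17230225 -60.12924957] 45.08401870727539 32.00360107421875 -6.364753723144531
```

```bash
python3 - <<'E'
from h import *
y0=-2*np.pi
p,a=lever(1.58); robot.move_gripper(0.5); robot.move_ptp([*p,220],DOWN(a+y0)); robot.move_linear([*p,94],speed=100,f_stop=8)
print(robot.current_tcp_pos())
for th in np.r_[1.46:0.0:-0.12,0,-0.05,-0.1,-0.15,-0.2,-0.25]:
    q,a=lever(th)
    if robot.move_linear([*q,94],DOWN(a+y0),speed=100,f_stop=15): print("stop",th,robot.current_contact_force()); break
q,a=lever(th+0.07); robot.move_linear([*q,94],DOWN(a+y0)); robot.move_linear([*q,220])
d=over(604,168,330); 
h=cv2.cvtColor(d["img"],cv2.COLOR_BGR2HSV)
m=near(d,cv2.inRange(h,(170,120,60),(180,255,255))|cv2.inRange(h,(0,120,60),(3,255,255)),565,206,128,50)
for b in blobs(m,30): print("red",b,onplane(d,b[1],128))
robot.move_ptp([330,300,330],DOWN(np.pi/2)); s=snap("scene"); cv2.imwrite("pics/fin.png",np.hstack([cv2.resize(d["img"][30:330,100:500],(400,300)),cv2.resize(s["img"][140:320,160:400],(400,300))])); print(robot.current_t())
E
```

```text
[467.84364472  81.615204    94.56934409]
red (np.int32(185), array([243. ,  76.2]), array([236,  68,  15,  17], dtype=int32)) [[567.69189592 206.703333  ]]
133.2083
```

View pics/fin.png

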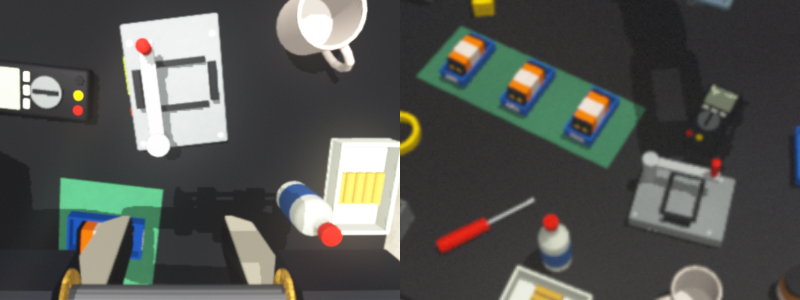

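The three packs sit in three trays on the mat. The lever lies shut over the empty cradle, with its grip at about 0.01 rad. The bystanders are where they started.

```bash
python3 -c "
from bench import robot
print(robot.hand_in())"
```

```text
the job is handed in; nothing more can be done
None
```

The job is handed in, with no verdict returned: all three packs lie in their own trays on the mat, the spare tray is still where the pile stood, the lever is shut over the empty cradle (about 0.01 rad by camera), and no bystander looked moved in the last pictures.

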